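Lock the clevis pin of the pedal link with its sprung clip

ROBOT

A 7-joint arm with a two-finger parallel gripper is mounted at the origin on a cart in front of the work surface, level with it; the furniture and walls round the work are solid. World frame = base frame: x ahead of the robot, y to its left, z up, the work surface at z = 0. Lengths are in m, angles in rad, forces in N, time in s.
With the tool pointing down it reaches from about 0.425 to 0.95 m from the base axis. Payload 4.7 kg.
Tool frame: the origin (TCP) lies between the finger pads; the fingertips stand 25 mm ahead of it and the grasp point (between the pads) lies 6 mm ahead of it; z points along the fingers, y is the line along which they close (so a half turn about z gives the same grasp; the last joint's range is limited). The gripper opens to 85 mm and grips with 20 to 120 N. Pads are 22 mm wide; open, the fingers measure 114 mm over their backs; the gripper's body (76 mm by 85 mm) begins 54 mm behind the grasp point. The pads swing forward as they close: fully open they stand 13 mm farther back than shut.
Start: joints at [1.164, 0.469, -0.049, 1.532, 0.024, 1.141, -0.082], TCP at [0.249, -0.627, 0.256] pointing down, gripper open.
Joint ranges: [-2.59, 2.59], [-0.33, 1.99], [-1.39, 1.29], [0.1, 2.45], [-1.04, 4.18], [0.21, 1.99], [-2.66, 2.66]. Speed limits (rad/s): [2.57, 2.57, 3.14, 3.14, 3.14, 3.14, 3.14].

INTERFACE

Orientations are given as a 3x3 rotation matrix whose columns are the frame's x, y, z axes.
In Python, from rig import * gives the robot as it stands. Calls block until the motion is done:
- movep(position, orientation): joint-space move of the TCP to a pose.
- move_l(position, attitude=None, feed=0.15, until_force=None): straight line of the TCP; attitude=None keeps the orientation; feed is the mean speed in m/s. With until_force (N) it stops when the force on the tool has changed by that much, and returns True; else False.
- move_joints(angles): joint-space move.
- command_gripper(opening, newtons=None): finger opening in m; newtons is the grip in N (None keeps the last); returns when the fingers have stopped.
- sleep(seconds).
- inverse_kinematics(position, orientation): joint angles nearest the present ones, or None.
- sense(): the state.
- camera(name): name is "scene" or "top" or "wrist"; returns (picture, depth): 480x640x3 uint8, red, green, blue; 480x640 float32, m along the optical axis (not along the pixel's ray), 0 where there is no reading.
- camera_params(name): a dict with "K" (3x3 intrinsics, pixels), "dist" ([k1, k2, p1, p2, k3] as OpenCV has them; the pictures are not rectified), "position" and "rotation" of the camera in the world; the wrist camera has in their place "tool_from_camera" (4x4, takes a point from camera to tool coordinates, whose origin is the TCP and whose axes are the flange's). Camera axes: x right, y down, z forward; pixel columns grow to the right and rows downward; lengths in m; the calibration is good to about 2 mm. A picture is of the moment at which its call begins: read the wrist's pose just before it. camera_params takes no time and is no camera call.
A pose or a line that the arm cannot do raises Unreachable and nothing moves.
- finish_job(): hands the job in; it is judged then, once.
The state is a dict: "time_s": time; "joint_pos": joint angles; "qd": joint speeds; "joint_efforts": joint torques, N m; "position": TCP position; "tcp_rot": TCP orientation; "wrist_force": force on the tool from outside, world axes, zero at the start; "ft_torque": the same for the moment, N m; "finger_gap": finger opening in m; "gripper_force": force on a finger pad.
Only numpy, scipy, OpenCV 4.12 (cv2) and the standard library are available. Lean on these libraries where they do the work, as an engineer would, in place of code of your own. Each camera call takes 0.05 s, during which the arm holds its last target. There are 200 camera calls.

TASK

Take the red-gripped sprung clip out of its blue stand and lock the clevis pin of the green link bracket with it: find the cross hole in the pin's bare end by a light touch, slide the straight leg down through it and press until the sprung leg has snapped round the shank and the clip is fully home, then let go. Work with light hand pressure, never ramming clip, pin or bracket, and leave the other things on the bench where they are.

Things in the scene. Friction and masses are not known exactly. Their poses are not given: they have to be found in the camera images.
- clip: hairpin clip of 6 mm steel wire with a red plastic grip on top, about 90 g. Origin at the round lower tip (3 mm radius) of its straight leg, z up that leg; the sprung leg is on the +x side, in the clip's xz plane. Stands with both legs in the stand's slot, tip 6 mm above the bench; may lean slightly there or in the hand. A collar, 11 mm wide, is on the straight leg at z = 55 to 63 mm
- clip_grip (a point): middle of the clip's flat-sided red grip, where to pinch it (clip frame x = 5, y = 0, z = 82 mm). The grip measures 28 mm along clip x, 12 mm along y, and reaches from z = 63 to 96 mm; a thin wire loop tops it up to z = 107 mm. Its x and y faces can both be pinched; axes as the clip's
- clip_seat (a point): point on the straight leg 40 mm above the tip, where the pin's axis must lie when the clip is fully home. The sprung leg hangs from x = 8, z = 70 mm, bellies out to x = 12 at z = 40, kinks in to x = 6.5 at z = 26 and flares to x = 17 mm at its end, z = 8 mm (wire centre line)
- sprung_leg (a joint): angle by which the sprung leg is bent open: 0 closed (as made), up to 0.3 rad. It passes the pin at about 0.14 rad and then snaps back below 0.04 rad; it stays pressed lightly against the shank
- clevis: green steel link bracket, fixed: base 150 x 66 x 10 mm, origin at the centre of its underside. At x = -45 mm two lugs (outer faces y = +-24 mm, 98 mm high) carry the clevis pin, which lies along the bracket's y, 80 mm up; its drilled end sticks out at +y, its head at -y. A dark link bar runs from it to +x at y = 0; a block 34 mm wide, 94 mm high, stands at x = 41 to 71 mm
- pin_axis (a point): bracket point on the pin's axis (bracket x = -45, y = 52, z = 80 mm; same axes): middle of the cross hole's range. The hole is vertical, right through the 22 mm shank, 8.5 mm wide, its rims barely broken. End float: it is anywhere up to 12 mm to either side of this point along y, held by stiff grease (8 N to slide the pin); that is NOT measured. Shank ends 26 mm past the hole
- pin_top (a point): point on top of the shank, 11 mm above pin_axis, fixed to the bracket. Touches of about 3 N with the clip's tip along bracket y find the hole: in it the tip drops 5 mm and more. Clip upright, clip x along bracket x, either way round. Push: 2 to 6 N down, up to 12 N sideways (clip x), tip 8 to 26 mm below the axis; then the spring pulls it down. Home at 37 to 43 mm; at 44 mm a hard stop
- clip_stand: blue slotted block, fixed, 62 x 44 x 42 mm (x from -21.5 to 40.5 mm, y +-22 mm, top at z = 42 mm); origin on its underside below the clip's straight leg; the slot runs along its x, 7.6 mm wide, 36 mm deep, for both legs of the clip
- tally_counter: bystander: round white counter, 45 mm diameter, 32 mm high, origin at its underside
- padlock: bystander: brass padlock lying flat, 57 x 32 x 14 mm, origin at its underside
- spanner: bystander: open-ended spanner lying flat, 26 x 154 x 6 mm, origin at its underside

How it is judged:
By the outcome, as a careful person would: the job done as asked, in the order asked, and still so for the second after the job is handed in, with the robot touching nothing.
It also fails if it takes over 72 s, if anything falls off the work surface, if the arm or the gripper's body presses on something with over 40 N, if the wrist force passes 120 N, or if a joint passes its speed limit or range.

## Working session

There is one attempt and no reset: what is moved stays moved. The work goes in short steps, each a Python script; the robot and the scene stay as the last script left them, time stands still between calls to the robot, and variables do not carry over. Pictures are saved under pics/ and viewed, at most 10 in all, crops included, and the job is handed in when it is done.

```bash
mkdir -p pics; ls
python3 - <<'E'
from rig import *
import cv2, numpy as np
for n in ("scene","top"):
    p,d=camera(n); cv2.imwrite(f"pics/{n}0.png",p[:,:,::-1]); np.savez(f"{n}0.npz",p=p,d=d)
    c=camera_params(n); print(n,c)
print(camera_params("wrist")); s=sense(); print(s)
E
```

```text
pics
scene {'K': array([[558.04800667,   0.        , 317.13646872],
       [  0.        , 558.04800667, 236.46163016],
       [  0.        ,   0.        ,   1.        ]]), 'dist': array([0.06145202, 0.        , 0.        , 0.        , 0.        ]), 'position': array([-0.03245796,  0.44908441,  0.63210974]), 'rotation': array([[-0.66172592, -0.43210491,  0.61270234],
       [-0.74972769,  0.37568238, -0.54476705],
       [ 0.00521504, -0.81984639, -0.57255978]])}
top {'K': array([[599.71816083,   0.        , 317.52792501],
       [  0.        , 599.71816083, 236.38083325],
       [  0.        ,   0.        ,   1.        ]]), 'dist': array([-0.08887103,  0.        ,  0.        ,  0.        ,  0.        ]), 'position': array([ 0.37710671, -0.09758299,  1.06078572]), 'rotation': array([[ 0.01143769, -0.98806875,  0.15358817],
       [-0.99982843, -0.00906269,  0.01615465],
       [-0.01456998, -0.15374659, -0.98800289]])}
{'K': array([[427.28176162,   0.        , 320.01523251],
       [  0.        , 427.28176162, 239.93424609],
       [  0.        ,   0.        ,   1.        ]]), 'dist':
[... 568 characters left out ...]
 ]), 'qd': array([ 0.00196561, -0.00364168,  0.00057125, -0.00238113, -0.00092231,
       -0.00025084, -0.00017683]), 'joint_efforts': array([ 5.18152883e-04, -5.11515069e+01, -4.71589970e-02, -2.38390160e+01,
        1.08301960e-02,  4.35283670e-03, -2.84108545e-06]), 'position': array([ 0.24884673, -0.62692666,  0.25535083]), 'tcp_rot': array([[ 9.29450317e-01,  3.68946607e-01, -7.13600188e-04],
       [ 3.68947293e-01, -9.29448836e-01,  1.65984006e-03],
       [-5.08625067e-05, -1.80601973e-03, -9.99998368e-01]]), 'wrist_force': array([0.29587719, 0.04568456, 1.05704519]), 'ft_torque': array([-0.05433303,  0.021835  , -0.01044579]), 'gripper_force': 0.0, 'finger_gap': 0.08550178242077751}
```

View pics/scene0.png

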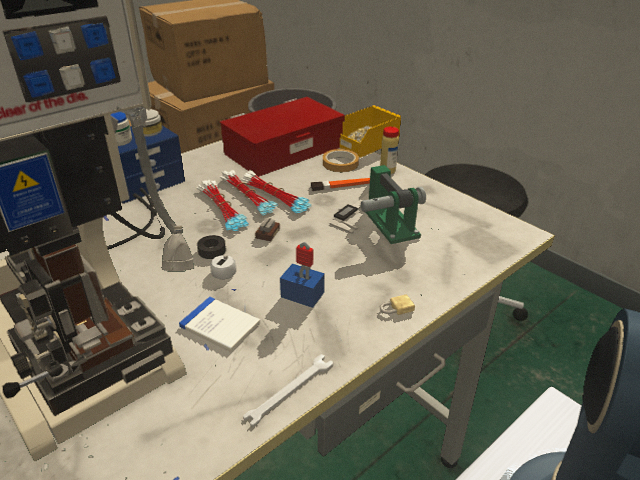

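View pics/top0.png

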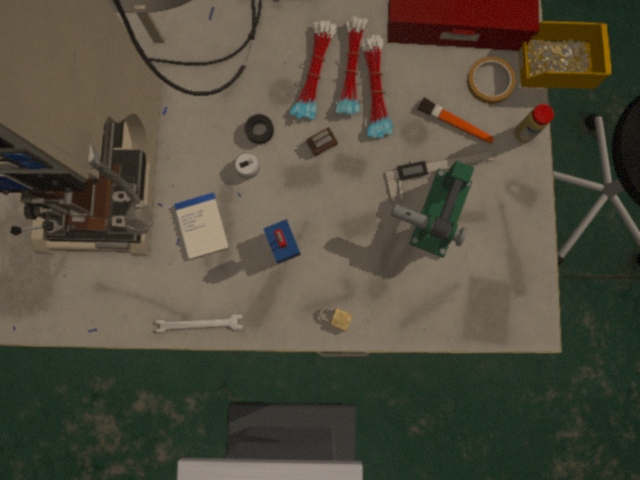

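Scene view: the blue stand is at (302,285) with the red grip at (305,255). The green bracket is at (392,205), and its long drilled pin end is at (365,203), facing the stand. Top view: stand at (282,241), grip at (281,237), pin running from the free end (398,211) to the head (461,238), and the block at (460,180).

```bash
cat > h.py <<'E'
import numpy as np, cv2
from rig import *
def cam_pose(n,s=None):
    c=camera_params(n)
    if n!="wrist": return c,c["rotation"],c["position"]
    T=c["tool_from_camera"]; R=s["tcp_rot"]
    return c,R@T[:3,:3],R@T[:3,3]+s["position"]
def cloud(n,p,d,s=None):
    c,R,t=cam_pose(n,s)
    v,u=np.mgrid[:480,:640]
    q=cv2.undistortPoints(np.stack([u,v],-1).reshape(-1,1,2).astype(np.float64),c["K"],c["dist"]).reshape(480,640,2)
    P=np.dstack([q*d[...,None],d])@R.T+t
    P[d<=0]=np.nan
    return P
def ray(n,uv,s=None):
    c,R,t=cam_pose(n,s)
    q=cv2.undistortPoints(np.array(uv,float).reshape(-1,1,2),c["K"],c["dist"]).reshape(-1,2)
    return t,np.c_[q,np.ones(len(q))]@R.T
def proj(n,X,s=None):
    c,R,t=cam_pose(n,s)
    return cv2.projectPoints(np.array(X,float).reshape(-1,3),cv2.Rodrigues(R.T)[0],-R.T@t,c["K"],c["dist"])[0].reshape(-1,2)
def hsv(p): return cv2.cvtColor(p,cv2.COLOR_RGB2HSV).astype(int)
def masks(p):
    H,S,V=np.moveaxis(hsv(p),-1,0)
    return dict(blue=(abs(H-112)<14)&(S>120),red=((H<8)|(H>172))&(S>130)&(V>60),green=(abs(H-75)<18)&(S>90))
def down(yaw):  # tool x at yaw, z down
    c,s=np.cos(yaw),np.sin(yaw); return np.array([[c,s,0],[s,-c,0],[0,0,-1.]])
E
python3 - <<'E'
from h import *
box={"top":dict(blue=(260,215,305,268),red=(265,220,298,255),green=(405,155,480,260)),"scene":dict(blue=(270,255,335,310),red=(290,238,320,268),green=(355,160,430,245))}
for n in box:
    f=np.load(n+"0.npz"); P=cloud(n,f["p"],f["d"]); m=masks(f["p"])
    for k,(a,b,c,e) in box[n].items():
        M=np.zeros((480,640),bool); M[b:e,a:c]=1; M&=m[k]; Q=P[M]; Q=Q[~np.isnan(Q[:,0])]
        zt=np.percentile(Q[:,2],97); T=Q[Q[:,2]>zt-.006]
        r=cv2.minAreaRect(T[:,:2].astype(np.float32)*1000)
        print(n,k,len(Q),"zpct",np.percentile(Q[:,2],[3,50,97]).round(4),"top c",T.mean(0).round(4),"rect",r)
P=cloud("top",np.load("top0.npz")["p"],np.load("top0.npz")["d"])
for u,v in [(400,211),(405,213),(415,217),(461,238),(281,237),(300,300),(410,245),(445,215),(452,186),(462,172)]: print(u,v,P[v,u].round(4))
E
```

```text
top blue 605 zpct [0.0391 0.0425 0.0461] top c [ 0.5264 -0.0192  0.0429] rect ((527.9555053710938, -18.380897521972656), (61.18585968017578, 40.59065246582031), 22.124494552612305)
top red 96 zpct [0.0835 0.1016 0.1063] top c [ 0.5232 -0.0203  0.1027] rect ((524.268310546875, -20.422454833984375), (26.64743423461914, 11.103818893432617), 22.739282608032227)
top green 1287 zpct [0.0073 0.0124 0.0975] top c [ 0.6165 -0.3105  0.0951] rect ((592.8463134765625, -298.30145263671875), (44.8623161315918, 127.73818969726562), 72.74007415771484)
scene blue 453 zpct [0.04   0.042  0.0442] top c [ 0.5289 -0.0166  0.0422] rect ((529.9193115234375, -17.589736938476562), (63.415977478027344, 46.86439895629883), 23.008934020996094)
scene red 287 zpct [0.0711 0.089  0.1026] top c [ 0.5229 -0.0173  0.1002] rect ((524.6954345703125, -18.173940658569336), (27.733516693115234, 10.626550674438477), 21.41530990600586)
scene green 426 zpct [0.0081 0.0168 0.0969] top c [ 0.6056 -0.3053  0.0943] rect ((592.3410034179688, -303.128173828125), (46.64124298095703, 128.04150390625), 66.44246673583984)
400 211 [ 0.5717 -0.2173  0.0894]
405 213 [ 0.5681 -0.2253  0.0912]
415 217 [ 0.5614 -0.2416  0.0921]
461 238 [ 0.5267 -0.316   0.0949]
281 237 [ 0.5233 -0.0234  0.1106]
300 300 [ 0.4282 -0.0506 -0.0007]
410 245 [ 0.5278 -0.2455  0.0009]
445 215 [ 0.5653 -0.2912  0.0918]
452 186 [ 0.6144 -0.304   0.0918]
462 172 [ 0.6382 -0.3211  0.0934]
```

Run:
```python
from h import *
def score(q): return None if q is None else np.array(q).round(2)
for yw in (65.5,-114.5): print("pin",yw,score(inverse_kinematics([.562,-.24,.23],down(np.radians(yw)))))
for yw in (112,-68): print("stand",yw,score(inverse_kinematics([.5235,-.019,.22],down(np.radians(yw)))))
movep([.562,-.24,.24],down(np.radians(65.5)) if inverse_kinematics([.562,-.24,.24],down(np.radians(65.5))) is not None else down(np.radians(-114.5)))
sleep(.3)
s=sense(); p,d=camera("wrist"); np.savez("w_pin.npz",p=p,d=d,s=s); cv2.imwrite("pics/w_pin.png",p[:,:,::-1])
print(s["time_s"],s["position"],score(s["joint_pos"]))
```

```text
pin 65.5 [ 0.62  0.42 -0.38  1.71  0.17  1.05 -0.25]
pin -114.5 [ 1.11  0.67 -1.18  1.68  0.66  1.24  2.5 ]
stand 112 [ 0.53  0.34 -0.7   1.9   0.26  0.99  0.09]
stand -68 [-0.89  0.44  1.12  1.97 -0.47  1.02 -2.31]
2.2083 [ 0.56179435 -0.24059958  0.23998035] [ 0.62  0.41 -0.38  1.69  0.17  1.07 -0.24]
```

View pics/w_pin.png

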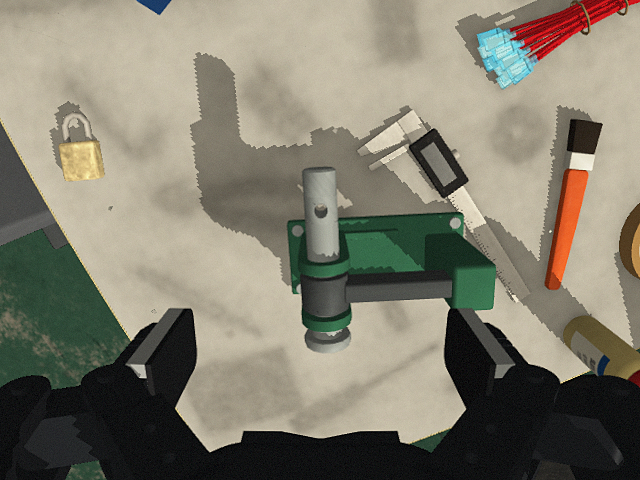

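The wrist picture shows the pin vertical in the image: free end at (320,168), cross hole at (321,211), and head at (328,342). Next, a second pin view and two stand views.

Run:
```python
from h import *
def snap(n):
    sleep(.25); s=sense(); p,d=camera("wrist"); np.savez(n+".npz",p=p,d=d,s=s); cv2.imwrite(f"pics/{n}.png",p[:,:,::-1]); return p
movep([.60,-.20,.24],down(np.radians(65.5))); a=snap("w_pin2")
movep([.5235,-.019,.23],down(np.radians(112))); b=snap("w_st")
move_l([.5535,-.029,.23]); c=snap("w_st2")
cv2.imwrite("pics/mix.png",np.hstack([cv2.resize(x[100:400,170:470],(390,390)) for x in (a,b)])[:,:,::-1])
print(sense()["time_s"],sense()["joint_pos"].round(2))
```

```text
4.6583 [ 0.47  0.36 -0.62  1.83  0.25  1.03  0.13]
```

View pics/mix.png

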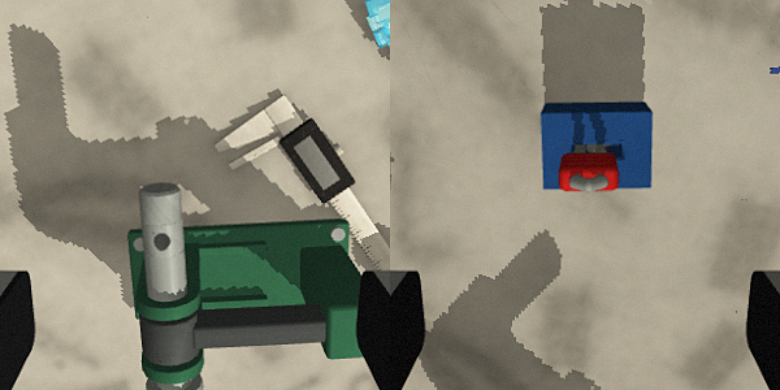

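```bash
cat > meas.py <<'E'
from h import *
from scipy.optimize import least_squares
L=lambda n:(lambda f:(f["p"],f["d"],f["s"].item()))(np.load(n+".npz",allow_pickle=True))
holes=[]
for n,(a,b,c,e),(u,v) in (("w_pin",(298,172,345,255),(321,211)),("w_pin2",(274,246,318,320),(294.6,285.4))):
    p,d,s=L(n); P=cloud("wrist",p,d,s); Q=P[b:e,a:c].reshape(-1,3); Q=Q[(Q[:,2]>.072)&(Q[:,2]<.1)]
    def res(x):
        t=np.array([np.cos(x[2]),np.sin(x[2]),x[4]]); t/=np.linalg.norm(t)
        w=Q-np.array([.57,x[0],x[1]]) if 0 else Q-np.array([x[3],x[0],x[1]])
        return np.r_[np.linalg.norm(np.cross(w,t),axis=1)-.011, (x[3]-.56)*1e-3]
    r=least_squares(res,[-.24,.08,np.radians(65.5),.56,0],loss="soft_l1",f_scale=.001).x
    print(n,len(Q),"axis yaw",np.degrees(r[2]).round(2),"z",r[1].round(4),"pt",r[3].round(4),r[0].round(4),"slope",r[4].round(4))
    # free end
    t=np.array([np.cos(r[2]),np.sin(r[2])]); al=(Q[:,:2]-[r[3],r[0]])@t; end=np.percentile(al,99.5)
    print("  free end",(np.array([r[3],r[0]])+end*t).round(4),"hole from end (26mm):",(np.array([r[3],r[0]])+(end-.026)*t).round(4))
    # hole centroid refine: dark pixels near
    g=cv2.cvtColor(p,cv2.COLOR_RGB2GRAY).astype(float); u0,v0=int(u),int(v); W=g[v0-9:v0+10,u0-9:u0+10]
    k=W<.6*np.median(W); vv,uu=np.nonzero(k); print("  hole px",k.sum(),uu.mean()+u0-9,vv.mean()+v0-9)
    uv=(uu.mean()+u0-9,vv.mean()+v0-9)
    o,D=ray("wrist",uv,s); D=D[0]; print("  on z=.091:",(o+D*(.0905-o[2])/D[2]).round(4)); holes.append((o,D))
A=sum(np.eye(3)-np.outer(D,D)/(D@D) for o,D in holes); B=sum((np.eye(3)-np.outer(D,D)/(D@D))@o for o,D in holes)
print("hole triangulated",np.linalg.solve(A,B).round(4))
gp=[]
for n in ("w_st","w_st2"):
    p,d,s=L(n); P=cloud("wrist",p,d,s); m=masks(p)
    for k,z0,z1 in (("blue",.036,.048),("red",.09,.112)):
        M=m[k].copy(); M[:120]=0; Q=P[M&(np.nan_to_num(P[...,2])>z0)&(np.nan_to_num(P[...,2])<z1)]
        Q=Q[np.hypot(*(Q[:,:2]-[.525,-.019]).T)<.06]
        if k=="red": T=Q[Q[:,2]>np.percentile(Q[:,2],90)-.006]
        else: T=Q
        print(n,k,len(T),"z",np.median(T[:,2]).round(4),"rect",cv2.minAreaRect(T[:,:2].astype(np.float32)*1000))
    M=m["red"]&(np.nan_to_num(np.hypot(P[...,0]-.525,P[...,1]+.019),nan=9)<.06)
    R=P[M]; print("  red zrange",np.percentile(R[:,2],[2,98]).round(4))
    for zc in (.075,.085,.095,.1):
        k=abs(R[:,2]-zc)<.003
        if k.sum()>8:
            e=np.array([.927,.375]); a=R[k][:,:2]@e; bb=R[k][:,:2]@[-.375,.927]; print("   z",zc,"x-ext",np.percentile(a,[1,99]).round(4),"mid",((np.percentile(a,1)+np.percentile(a,99))/2).round(4),"y",np.percentile(bb,[2,50,98]).round(4))
E
python3 meas.py
```

```text
w_pin 2662 axis yaw 68.91 z 0.0788 pt 0.5835 -0.1938 slope -0.0044
  free end [ 0.5782 -0.2075] hole from end (26mm): [ 0.5688 -0.2318]
  hole px 81 320.641975308642 212.85185185185185
  on z=.091: [ 0.5687 -0.2316  0.0905]
w_pin2 2317 axis yaw 68.39 z 0.0785 pt 0.5822 -0.1982 slope -0.013
  free end [ 0.5792 -0.206 ] hole from end (26mm): [ 0.5696 -0.2301]
  hole px 109 294.0550458715596 285.4403669724771
  on z=.091: [ 0.5694 -0.2301  0.0905]
hole triangulated [ 0.5678 -0.233   0.0827]
w_st blue 3371 z 0.041 rect ((532.0654296875, -16.96463394165039), (61.438533782958984, 43.829620361328125), 22.739978790283203)
w_st red 604 z 0.1002 rect ((527.29345703125, -18.615182876586914), (27.21906089782715, 12.529183387756348), 22.65291404724121)
  red zrange [0.0741 0.1042]
   z 0.075 x-ext [0.4697 0.4936] mid 0.4817 y [-0.2099 -0.209  -0.2084]
   z 0.085 x-ext [0.469  0.4943] mid 0.4816 y [-0.2101 -0.2091 -0.2086]
   z 0.095 x-ext [0.4683 0.4943] mid 0.4813 y [-0.2211 -0.2092 -0.2085]
   z 0.1 x-ext [0.4683 0.4954] mid 0.4818 y [-0.2204 -0.2121 -0.209 ]
w_st2 blue 3598 z 0.0411 rect ((531.7442626953125, -17.110946655273438), (61.10440444946289, 43.9392204284668), 22.417720794677734)
w_st2 red 598 z 0.1002 rect ((527.4788818359375, -18.813074111938477), (27.70026969909668, 12.252331733703613), 23.89568519592285)
  red zrange [0.0709 0.1023]
   z 0.075 x-ext [0.4696 0.4946] mid 0.4821 y [-0.2105 -0.2095 -0.2093]
   z 0.085 x-ext [0.4699 0.4958] mid 0.4829 y [-0.211  -0.2095 -0.2091]
   z 0.095 x-ext [0.4698 0.4961] mid 0.4829 y [-0.2211 -0.2096 -0.2087]
   z 0.1 x-ext [0.4685 0.4956] mid 0.482 y [-0.2209 -0.2125 -0.2093]
```

```bash
cat > base.py <<'E'
from h import *
for n in ("top0","scene0","w_pin","w_pin2"):
    f=np.load(n+".npz",allow_pickle=True); cam="wrist" if n[0]=="w" else n[:-1]; s=f["s"].item() if cam=="wrist" else None
    P=cloud(cam,f["p"],f["d"],s); m=masks(f["p"])["green"]; X=np.nan_to_num(P,nan=9)
    m&=(X[...,0]>.45)&(X[...,0]<.75)&(X[...,1]>-.42)&(X[...,1]<-.18)&(X[...,2]>.004)&(X[...,2]<.016)
    Q=P[m]; print(n,len(Q),np.median(Q[:,2]).round(4),cv2.minAreaRect(Q[:,:2].astype(np.float32)*1000))
    # pin bare end: grey points high
    H=hsv(f["p"]); g=(H[...,1]<60)&(X[...,2]>.085)&(X[...,2]<.098)&(np.hypot(X[...,0]-.57,X[...,1]+.23)<.035)
    Q=P[g]
    if len(Q)>10:
        c=Q[:,:2].mean(0); vx,vy,_,_=cv2.fitLine(Q[:,:2].astype(np.float32),cv2.DIST_L2,0,.01,.01).ravel(); t=np.array([vx,vy])*np.sign(vy)
        nrm=np.array([t[1],-t[0]]); print("   pin ridge",len(Q),c.round(4),"yaw",np.degrees(np.arctan2(t[1],t[0])).round(1),"ztop",np.percentile(Q[:,2],95).round(4), "x at y=-.231:",(c[0]+(-.231-c[1])*t[0]/t[1]).round(4))
E
python3 base.py
python3 - <<'E'
from h import *
R=down(np.radians(112.6)); c=np.array([.526,-.019])
movep([*c,.19],R); command_gripper(.055,20)
print("down",move_l([*c,.094],feed=.08,until_force=4)); f0=sense()["wrist_force"]
command_gripper(0.0,25); s=sense()
print(s["position"],s["finger_gap"],s["gripper_force"],s["wrist_force"]-f0,s["ft_torque"],s["time_s"])
E
```

```text
top0 793 0.0105 ((640.5770874023438, -281.0964050292969), (261.5374755859375, 124.59481811523438), 18.313764572143555)
   pin ridge 396 [ 0.5644 -0.2333] yaw 68.4 ztop 0.0938 x at y=-.231: 0.5653
scene0 211 0.0099 ((629.7545166015625, -267.04193115234375), (249.74185180664062, 102.73200988769531), 17.422870635986328)
   pin ridge 196 [ 0.5627 -0.231 ] yaw 68.3 ztop 0.0915 x at y=-.231: 0.5627
w_pin 5670 0.0092 ((637.1926879882812, -268.8443908691406), (265.47369384765625, 108.78882598876953), 16.996822357177734)
   pin ridge 2414 [ 0.568  -0.2339] yaw 69.0 ztop 0.0906 x at y=-.231: 0.5691
w_pin2 5846 0.0093 ((639.6845703125, -274.09814453125), (265.7515869140625, 120.06050109863281), 17.074127197265625)
   pin ridge 2146 [ 0.5686 -0.2334] yaw 68.3 ztop 0.0906 x at y=-.231: 0.5696
down False
[ 0.52632429 -0.01904397  0.09437791] 0.027509989060323346 30.21450698375702 [ 0.18938023 -0.51266307  1.28109879] [ 0.03056188 -0.05198056 -0.0220274 ] 7.0833
```

Run:
```python
from h import *
f0=sense()["wrist_force"]; command_gripper(0.0,70)
p0=sense()["position"]
print("lift",move_l(p0+[0,0,.03],feed=.05,until_force=8),(sense()["wrist_force"]-f0).round(2))
move_l([*p0[:2],.24],feed=.12); s=sense(); print((s["wrist_force"]-f0).round(2),s["finger_gap"],s["gripper_force"])
yw=np.radians(68.4); R=down(yw); t=R[:,0]; cx=R[:,1]
H=np.array([.567,-.231,0]); p=H+.005*cx-.010*t+[0,0,.206]
movep(p,R); sleep(.3); s=sense(); q,d=camera("wrist"); np.savez("w_h.npz",p=q,d=d,s=s)
cv2.imwrite("pics/w_h.png",cv2.resize(q[100:400,170:470],(600,600),interpolation=cv2.INTER_CUBIC)[:,:,::-1])
print(s["position"],s["wrist_force"].round(2),s["time_s"],s["joint_pos"].round(2))
```

```text
lift False [ 0.34 -1.17 -2.43]
[ 0.35 -1.14 -2.31] 0.02703062452794244 68.79029273986816
[ 0.56827531 -0.24086337  0.20640828] [-0.27  0.16 -1.38] 10.3917 [ 0.62  0.45 -0.39  1.72  0.19  1.01 -0.21]
```

View pics/w_h.png

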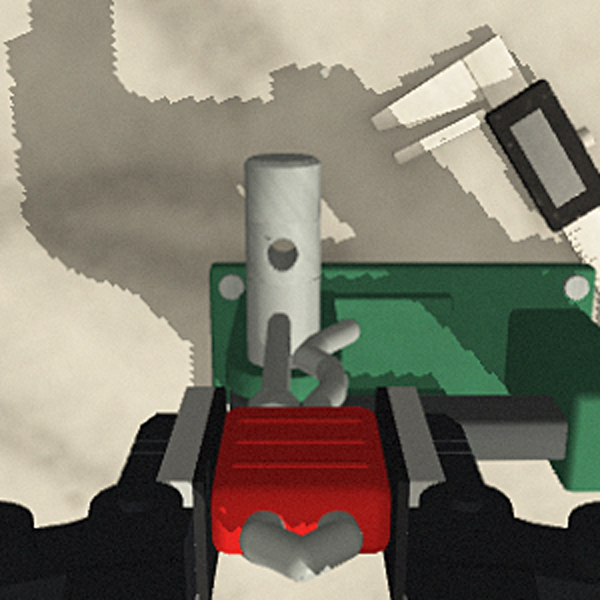

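The clip is held square in the pads. The straight leg's tip is at crop (280,320), i.e. pixel (310,260), with the sprung leg to its right. The hole is at crop (282,255), i.e. pixel (311,227.5). I'll compute the tip-to-hole offset from this one image so the camera bias cancels.

Run:
```python
from h import *
f=np.load("w_h.npz",allow_pickle=True); s=f["s"].item(); p=f["p"]; d=f["d"]
R=down(np.radians(68.4)); P=cloud("wrist",p,d,s)
def at(u,v,z):
    o,D=ray("wrist",(u,v),s); D=D[0]; X=o+D*(z-o[2])/D[2]; return X
loc=lambda X:((X-s["position"])@s["tcp_rot"]).round(4)
g=cv2.cvtColor(p,cv2.COLOR_RGB2GRAY).astype(float)
W=g[218:238,302:322]; k=W<.6*np.median(W); vv,uu=np.nonzero(k); hu,hv=uu.mean()+302,vv.mean()+218
print("hole px",hu,hv,k.sum(),"tool coords",loc(at(hu,hv,.0895)),"world",at(hu,hv,.0895).round(4))
# leg pixels: depth much nearer than pin
for v in range(256,300,4):
    row=P[v,290:330,2]; dep=d[v,290:330]; L=np.nonzero((row>.108))[0]+290
    if len(L): print(v,L.min(),L.max(),"z",np.nanmedian(P[v,L,2]).round(4),loc(np.nanmean(P[v,L[L<318]],0)) if (L<318).any() else "")
for v in (190,200,210,240):
    row=np.nan_to_num(P[v,270:350,2]); L=np.nonzero((row>.07)&(row<.1))[0]+270; print("pin",v,L.min(),L.max(),loc(at((L.min()+L.max())/2,v,.083)))
```

```text
hole px 310.91743119266056 228.7981651376147 109 tool coords [ 0.0106 -0.0033  0.1169] world [ 0.5692 -0.2298  0.0895]
256 308 312 z 0.1194 [ 0.0043 -0.0032  0.0869]
260 304 315 z 0.1252 [ 0.0039 -0.0033  0.0819]
264 304 315 z 0.1307 [ 0.0039 -0.0032  0.0759]
268 304 329 z 0.1373 [ 0.0039 -0.0031  0.0702]
272 303 329 z 0.1417 [ 0.0039 -0.0032  0.065 ]
276 303 329 z 0.1464 [ 0.0038 -0.0028  0.0602]
280 302 329 z 0.1499 [ 0.0036 -0.0029  0.0556]
284 302 329 z 0.1536 [ 0.0037 -0.0031  0.0508]
288 302 329 z 0.1607 [ 0.0039 -0.0029  0.0461]
292 301 329 z 0.1648 [ 0.0038 -0.003   0.0421]
296 299 329 z 0.1742 [ 0.0064 -0.0031  0.0321]
pin 190 293 330 [ 0.0316 -0.003   0.1234]
pin 200 293 330 [ 0.0259 -0.003   0.1234]
pin 210 293 330 [ 0.0201 -0.003   0.1234]
pin 240 294 330 [ 0.0022 -0.0028  0.1234]
```

```bash
cat > touch.py <<'E'
from h import *
R=down(np.radians(68.4)); t=R[:,0]
P0=np.array([.56827531,-.24086337,0])
def touch(off,low,hi=.186,n=3.):
    """off: m along the pin (tool x) from the hover pose; returns contact TCP z or None"""
    p=P0+off*t
    move_l([*p[:2],hi],R,feed=.06); sleep(.25); f0=sense()["wrist_force"]
    hit=move_l([*p[:2],low],R,feed=.012,until_force=n); s=sense()
    print(f"off {off*1e3:.1f} hit {hit} z {s['position'][2]:.4f} dF {(s['wrist_force']-f0).round(2)} t {s['time_s']:.1f}")
    return s["position"][2] if hit else None
E
python3 - <<'E'
from touch import *
zc=touch(.0036,.173)
if zc:
    move_l([*(P0+.0036*t)[:2],zc+.003],R,feed=.05)
    for o in (.0096,.0081,.0111):
        z=touch(o,zc-.007,hi=zc+.003)
        if z is None or z<zc-.005: break
        move_l([*(P0+o*t)[:2],zc+.003],R,feed=.05)
print(sense()["position"],sense()["finger_gap"],sense()["wrist_force"])
E
```

```text
off 3.6 hit True z 0.1785 dF [0.21 0.01 3.44] t 11.9
off 9.6 hit False z 0.1716 dF [-0.14  0.74 -0.03] t 13.6
[ 0.57188737 -0.23192486  0.17161136] 0.02702353420273293 [-1.1608293   0.7737021  -0.90239982]
```

Shank contact came at TCP z = 0.1785 and the tip dropped freely 7 mm at the hole. Next, I'll slide it down in small force-watched steps to home at about 0.1275.

Run:
```python
from h import *
s=sense(); p=s["position"].copy(); p[:2]=[.57181,-.23194]; f0=np.array([-.14,.74,-.03]); f0=s["wrist_force"]-f0
R=down(np.radians(68.4)); zc=.1785
for z in list(np.arange(.168,.1275,-.004))+[.1275]:
    hit=move_l([*p[:2],z],R,feed=.025,until_force=14); s=sense(); F=s["tcp_rot"].T@(s["wrist_force"]-f0)
    print(f"below axis {1e3*(zc-.011-s['position'][2]):.1f} hit {hit} F(tool x,y;up) {F[0]:.2f} {F[1]:.2f} {-F[2]:.2f} t {s['time_s']:.1f}")
    if hit or np.linalg.norm(F)>16: break
```

```text
below axis -0.2 hit False F(tool x,y;up) -0.12 0.97 -1.05 t 13.9
below axis 3.8 hit False F(tool x,y;up) 0.20 1.79 0.81 t 14.2
below axis 7.4 hit False F(tool x,y;up) 0.09 2.27 0.62 t 14.5
below axis 11.0 hit False F(tool x,y;up) 1.10 2.96 3.87 t 14.8
below axis 15.5 hit False F(tool x,y;up) 0.42 5.82 0.99 t 15.1
below axis 19.3 hit False F(tool x,y;up) 1.24 7.20 1.18 t 15.4
below axis 23.3 hit False F(tool x,y;up) 1.28 6.27 2.52 t 15.7
below axis 28.5 hit False F(tool x,y;up) 1.26 9.06 -4.44 t 16.0
below axis 32.9 hit False F(tool x,y;up) 0.98 7.03 -4.57 t 16.4
below axis 36.4 hit False F(tool x,y;up) 1.18 6.97 -1.59 t 16.7
below axis 40.1 hit False F(tool x,y;up) 1.29 8.40 -1.36 t 17.0
below axis 40.2 hit False F(tool x,y;up) 2.38 6.80 0.96 t 17.2
```

Run:
```python
from h import *
R=down(np.radians(68.4)); p=np.array([.57181,-.23194,.1275])
F0=sense()["wrist_force"]@R[:,1]
for k in (.0005,.001,.0015):
    move_l(p+k*R[:,1],R,feed=.01); sleep(.15); f=sense()["wrist_force"]@R[:,1]; print(k,(f-F0).round(2))
    if f-F0<-5 or f-F0>1: break
command_gripper(.05,20); sleep(.3); s=sense(); print(s["finger_gap"],s["gripper_force"],s["wrist_force"].round(2))
p=s["position"]; print(move_l([p[0],p[1],.20],R,feed=.06,until_force=8)); move_l([p[0],p[1],.25],R,feed=.12)
p=p-.02*R[:,0]+.09*R[:,1]; sleep(.3)
s=sense(); q,d=camera("wrist"); a,da=camera("scene"); np.savez("fin.npz",p=q,d=d,s=s,a=a,da=da)
cv2.imwrite("pics/fin.png",np.hstack([cv2.resize(q[120:320,220:420],(400,400)),cv2.resize(a[150:250,340:440],(400,400),interpolation=cv2.INTER_CUBIC)])[:,:,::-1]); print(s["time_s"])
```

```text
0.0005 -0.46
0.001 -1.36
0.0015 -3.11
0.050180578878794006 0.0 [0.12 0.92 0.77]
False
21.2917
```

View pics/fin.png

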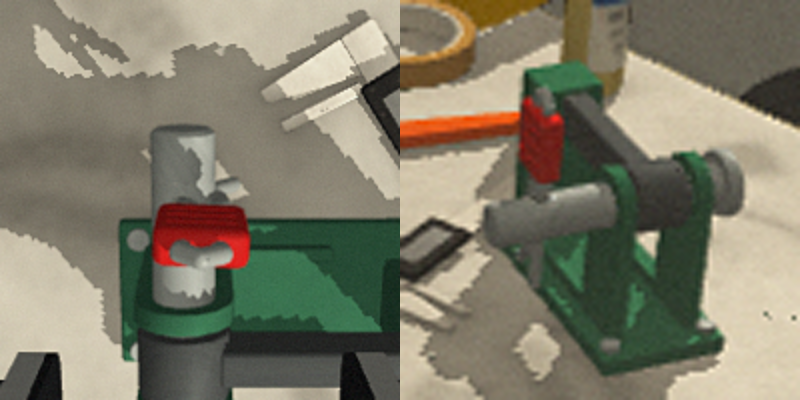

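The clip stands through the pin: red grip at left panel (200,235), leg emerging below the shank at right panel (535,265), sprung leg behind it, fingers clear. I'll check the seat height.

Run:
```python
from h import *
f=np.load("fin.npz",allow_pickle=True)
for n,p,d,s in (("wrist",f["p"],f["d"],f["s"].item()),("scene",f["a"],f["da"],None)):
    P=cloud(n,p,d,s); X=np.nan_to_num(P,nan=9); m=masks(p)["red"]&(np.hypot(X[...,0]-.571,X[...,1]+.232)<.04); Q=P[m]
    print(n,len(Q),np.percentile(Q[:,2],[3,50,97]).round(4))
    T=Q[Q[:,2]>np.percentile(Q[:,2],90)-.006]; print(cv2.minAreaRect(T[:,:2].astype(np.float32)*1000))
g=np.load("w_st.npz",allow_pickle=True); 
s=sense(); print(s["wrist_force"].round(2))
```

```text
wrist 1099 [0.1056 0.1313 0.1344]
((575.3050537109375, -231.3114471435547), (12.685691833496094, 27.3951416015625), 65.53083801269531)
scene 176 [0.105  0.1219 0.1352]
((560.0288696289062, -226.2721710205078), (12.474191665649414, 52.757503509521484), 70.76449584960938)
[-0.59 -0.36 -0.86]
```

```bash
python3 -c "
from rig import *
print(finish_job())"
```

```text
the job is handed in; nothing more can be done
None
```

The clip is through the pin's cross hole and home at about 40 mm below the axis, released with the gripper clear; I inferred the sprung leg's snap from the force trace, and the job was handed in at about 21 s with no verdict returned.

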